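# Pin the pug mill's auger to its drive

### The arm

A 7-joint arm with a two-finger parallel gripper is mounted at the origin on the work surface. World frame = base frame: x ahead of the robot, y to its left, z up, the work surface at z = 0. Lengths are in m, angles in rad, forces in N, time in s.
With the tool pointing down it reaches from about 0.425 to 0.925 m from the base axis. Payload 6.8 kg.
Tool frame: the origin (TCP) lies at the very end of the fingers, on their centre line; the grasp point (between the pads) lies 19 mm behind it; z points along the fingers, y is the line along which they close (so a half turn about z gives the same grasp; the last joint's range is limited). The gripper opens to 85 mm and grips with 20 to 120 N. Pads are 22 mm wide; open, the fingers measure 114 mm over their backs; the gripper's body (76 mm by 85 mm) begins 54 mm behind the grasp point. The pads swing forward as they close: fully open they stand 13 mm farther back than shut.
Start: joints at [1.219, 0.477, 0.022, 1.555, -0.011, 1.109, -0.083], TCP at [0.163, -0.655, 0.194] pointing down, gripper open.
Joint ranges: [-2.96, 2.96], [-0.34, 2.1], [-1.41, 1.46], [0.24, 2.44], [-1.37, 4.51], [0.17, 1.92], [-2.96, 2.96]. Speed limits (rad/s): [2.39, 2.39, 3.14, 3.14, 3.14, 3.14, 3.14].

### API

Orientations are given as a rotation vector (axis times angle).
In Python, from bench import monitor, optics, r gives the robot as it stands.
- The arm moves only by the shell command python3 -m crank 'ROWS' [OPENING] [FORCE]. ROWS is JSON, a list of rows, each a list of 2 entries, a list of its own where there are three numbers: the shift along the tool's x, y, z in cm, then the turn, a rotation vector about the tool's x, y, z in rad. A call has 1 to 5 rows; each row shifts and turns the commanded pose from where the row before left it, along the tool's axes as they then stand; what a row does not reach is not made up. A row lasts 1/10 s, in which the tool goes at most 50 mm and 8.59 degrees, less where a joint would pass 70% of its speed; a pose out of reach is approached as far as the arm can. A call is refused whole if a number of a shift passes 5 or a number of a turn 0.15, either way. A call with a gripper value outside its range is refused whole. OPENING is the finger opening in cm, from 0 to 8.54, set as the call begins (- or left out, the last holds). The fingers move at their own pace and stop on an object; FORCE is the grip in N (left out, the last holds). Time passes only in rows, so rows that do not move let the fingers close. It gives the time, the measured TCP pose, the force, the opening and the grip force at its end, in the units of the state.
- monitor.get_obs(): the state, without advancing time (a new reading comes with each control period).
- optics.grab_frame(name): name is "scene" or "side" or "wrist"; returns (picture, depth): 420x560x3 uint8, red, green, blue; 420x560 float32, m along the optical axis (not along the pixel's ray), 0 where there is no reading.
- optics.camera_model(name): a dict with "vertical_fov" (degrees; the focal length in pixels is half the picture's height over the tangent of half this angle, whatever the lens; pixels are square), "cx", "cy" (the principal point, pixels), "R" (3x3) and "t" (3): a world point X has camera coordinates R X + t; the wrist camera has in their place "hand_eye" (4x4, takes a point from camera to tool coordinates, whose origin is the TCP and whose axes are the flange's). Camera axes: x right, y down, z forward; pixel columns grow to the right and rows downward; lengths in m; the calibration is good to about 2 mm. A picture is of the moment at which its call begins: read the wrist's pose just before it. camera_model takes no time and is no camera call.
- r.hand_in(): hands the job in; it is judged then, once.
The state is a dict: "clock": time; "joints": joint angles; "qvel": joint speeds; "tau": joint torques, N m; "tcp_pos": TCP position; "orientation": TCP orientation; "contact_force": force on the tool from outside, world axes, zero at the start; "moment": the same for the moment, N m; "grip_width": finger opening in m; "gripper_force": force on a finger pad.
Only numpy, scipy, OpenCV 4.12 (cv2) and the standard library are available. Lean on these libraries where they do the work, as an engineer would, in place of code of your own. Each camera call takes 0.05 s, during which the arm holds its last target. There are 200 camera calls.

### The job

The clay mill has been washed and its auger slid back into the drive coupling. Fetch the red-knobbed drive pin from the wooden tool block, turn the auger by its blades until the cross-hole hidden inside the coupling comes under the hole on top, and push the pin down through it until it is fully home, its knob sitting on the coupling. Leave the plate, the bowl and the brush where they are.

Things in the scene. Friction and masses are not known exactly. Their poses are not given: they have to be found in the camera images.
- mill: clay pug mill, its upper barrel half off; fixed. Origin on the table under the pin hole; z up, y along the auger from the grey gearbox and motor (-y) to the open end, x square to it, away from the robot. Along y: gearbox -225 to -75 mm (212 mm high), steel coupling -45 to 40, rear plate 55 to 69 (155 mm high), lower barrel half 68 to 310 (inner radius 56, rims at x +-82 mm, 125 mm high)
- pin_hole (a point): mouth of the vertical pin hole: centre of the flat top of the 30 mm square boss on the drive coupling, 175 mm above the table; axes as the mill's. The hole is 13.5 mm wide and runs down through the boss and coupling (34 mm), the shaft hidden inside (30 mm across, its top 35 mm below the mouth) and the coupling's lower wall (66 to 75 mm below the mouth)
- coupling (a point): point on the auger's axis straight below the pin hole, 125 mm above the table, inside the fixed coupling, where the shaft's hidden cross-hole is (14 mm wide). A pin standing in the hole rests on the shaft, its knob's underside 50 mm above the mouth; when the cross-hole comes round it drops about 30 to 40 mm, and the auger then turns no further
- auger_axis (a point): point on the auger's axis level with the blade to push, 125 mm above the table. Pushing a blade's top away from the robot (mill +x) turns the auger; it stays where it is left (friction about 0.06 N m). Nothing on it shows where the cross-hole is: at the start it is 14 to 66 degrees of such a turn short of lining up
- blade (a point): middle of the outer edge of the auger blade to push, 150 mm along the mill's y from the pin hole, 52 mm out from the axis; at the start it points up and leans 8 to 32 degrees towards the robot. A steel plate 40 mm wide along the axis (skewed by 17 degrees), 8 mm thick, free from 20 to 52 mm from the axis. Three more stand 50 mm apart along the shaft, each a quarter turn on
- pin_knob (a point): middle of the drive pin's red knob (28 mm diameter, 40 mm tall), the part to hold; z up the pin. Below the knob is a steel shank 12 mm thick, 85 mm long, its last 8 mm tapered to 6 mm. 80 to 130 g. At the start it stands in the tool block's pocket. Dropped through the shaft it is stopped by a spring catch some 10 to 22 mm short of home; a push of 5 to 15 N sends it home
- pin_shoulder (a point): the flat underside of the pin's knob, at the pin's axis, where it comes to rest on the coupling; z runs up the pin
- pocket (a point): mouth of the pocket in the wooden tool block (150 by 70 by 60 mm, fixed) that holds the pin: 13.5 mm wide, 50 mm deep, top 60 mm above the table. Two black star nuts, 78 mm high, stand 47 and 85 mm from the pin along the block's -x
- drive_pin: the drive pin; origin at the middle of its lower tip, z up the pin
- plate: cream plate with brown line decoration, 204 mm across, 28 mm high, loose; origin under its centre. Leave alone
- bowl: white bowl with dried brown slip inside, 136 mm across, 62 mm high, loose; origin under its centre. Leave alone
- brush: black-handled brush, 220 mm long, 10 mm thick, loose; origin under its middle. Leave alone
Things that resemble listed ones, but are neither listed nor needed, are in the scene too. Of the things that look like the drive_pin, the middle-sized one is meant.

How it is judged:
At the end, for the whole second after the job is handed in: The pin stands in the coupling's hole, through the shaft's cross-hole, its knob's underside within 3 mm of the boss's top, within 4 mm of the hole's centre, upright within 4.5 degrees, at rest and released (z of pin_shoulder in the frame of pin_hole below 0.003 m and horizontal distance between pin_shoulder and pin_hole below 0.004 m and angle between the z axis of drive_pin and the z axis of mill, either way round below 0.08 rad and linear speed of drive_pin below 0.02 m/s); the robot touches nothing.
It fails at once if the plate is moved by more than 20 mm (distance of plate from where it was at the start of the episode above 0.02 m).
It fails at once if the bowl is moved by more than 20 mm (distance of bowl from where it was at the start of the episode above 0.02 m).
It fails at once if the brush is moved by more than 20 mm (distance of brush from where it was at the start of the episode above 0.02 m).
It also fails if it takes over 72 s, if anything falls off the work surface, if the arm or the gripper's body presses on something with over 40 N, if the wrist force passes 120 N, or if a joint passes its speed limit or range.

## Working session

There is one attempt and no reset: what is moved stays moved. The work goes in short steps, Python scripts to look and compute and a shell command to move; the robot and the scene stay as the last step left them, time stands still between calls to the robot, and variables do not carry over. Pictures are saved under pics/ and viewed, at most 10 in all, crops included, and the job is handed in when it is done.

```bash
mkdir -p pics; cat > h.py <<'E'
import numpy as np, cv2
from bench import monitor, optics, r
from scipy.spatial.transform import Rotation as Ro
def grab(n):
    s=monitor.get_obs(); im,d=optics.grab_frame(n); np.savez('last_%s.npz'%n,im=im,d=d,p=s['tcp_pos'],o=s['orientation']); return im,d
def cloud(n):
    z=np.load('last_%s.npz'%n); d=z['d']; m=optics.camera_model(n)
    f=210/np.tan(np.radians(m['vertical_fov'])/2); v,u=np.mgrid[:420,:560]
    P=np.stack([(u-m['cx'])/f*d,(v-m['cy'])/f*d,d],-1)
    if 'R' in m: W=(P-np.array(m['t']))@np.array(m['R'])
    else:
        H=np.array(m['hand_eye']); W=(P@H[:3,:3].T+H[:3,3])@Ro.from_rotvec(z['o']).as_matrix().T+z['p']
    return z['im'],d,W
def save(n,im): cv2.imwrite('pics/'+n,cv2.cvtColor(im,cv2.COLOR_RGB2BGR))
E
python3 - <<'E'
from h import *
a,_=grab('scene');b,_=grab('side')
save('scene.png',cv2.resize(a,(800,600),interpolation=cv2.INTER_CUBIC));save('side.png',cv2.resize(b,(800,600),interpolation=cv2.INTER_CUBIC))
for n in('scene','side','wrist'):print(optics.camera_model(n))
print(monitor.get_obs())
E
```

```text
{'vertical_fov': 52.13914564042527, 'cx': 276.47302521771155, 'cy': 200.8406241575733, 'R': array([[-0.5279608 ,  0.8491101 , -0.01641441],
       [ 0.46124729,  0.2704591 , -0.84504604],
       [-0.7130977 , -0.45372228, -0.53444154]]), 't': array([ 0.17176099, -0.19509991,  1.46890625])}
{'vertical_fov': 54.16731547565898, 'cx': 281.59589579110184, 'cy': 209.16903412192914, 'R': array([[-0.74527669, -0.66667437,  0.01038976],
       [-0.46118798,  0.50418418, -0.73013968],
       [ 0.48152706, -0.54894772, -0.68321892]]), 't': array([0.5242731 , 0.27299059, 0.79537916])}
{'vertical_fov': 59.73675086671214, 'cx': 285.65904760330943, 'cy': 211.9500669832032, 'hand_eye': array([[-9.21287426e-04, -9.46922181e-01, -3.21461560e-01,
         8.34363339e-02],
       [ 9.99999532e-01, -9.67782371e-04, -1.51570258e-05,
        -1.95829743e-04],
       [-2.96752307e-04, -3.21461423e-01,  9.46922629e-01,
        -1.79692267e-01],
       [ 0.00000000e+00,  0.00000000e+00,  0.00000000e+00,
         1.00000000e+00]])}
{'clock': 0.1, 'joints': array([ 1.21890564,  0.47772361,  0.02235632,  1.55633394, -0.01148767,
        1.10929907, -0.0831049 ]), 'qvel': array([-0.00106933, -0.00035732, -0.00099779, -0.00224422, -0.00044974,
       -0.00119575, -0.00144981]), 'tau': array([ 3.88665096e-03, -5.97760785e+01,  1.61332246e+00, -2.81952113e+01,
        1.27583864e-02,  5.09690261e-03,  1.29867880e-05]), 'tcp_pos': array([ 0.16276546, -0.65447845,  0.19292699]), 'orientation': array([-3.11669084e+00, -3.81816704e-01,  5.23277092e-04]), 'contact_force': array([-0.08147047,  0.60341304,  0.59117808]), 'moment': array([0.03306535, 0.04516994, 0.03217074]), 'gripper_force': 0.0, 'grip_width': 0.08526056254063658}
```

View pics/scene.png

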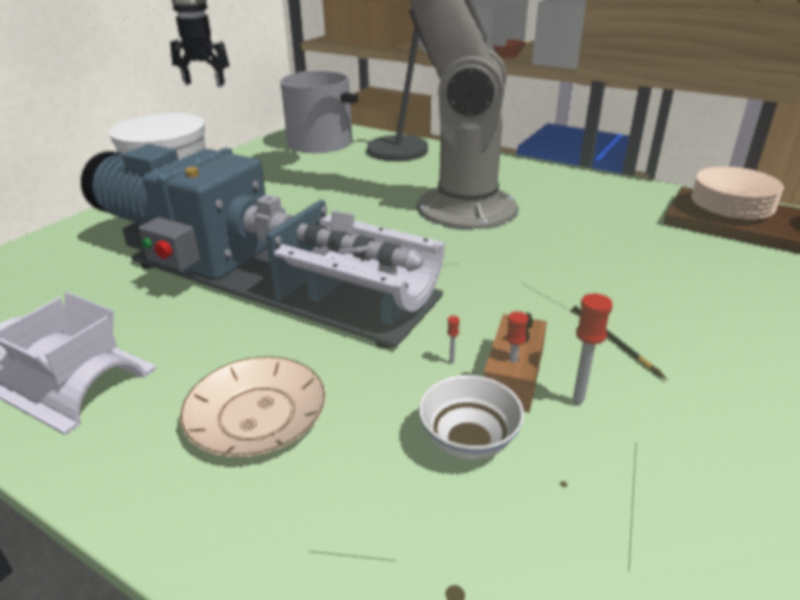

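View pics/side.png

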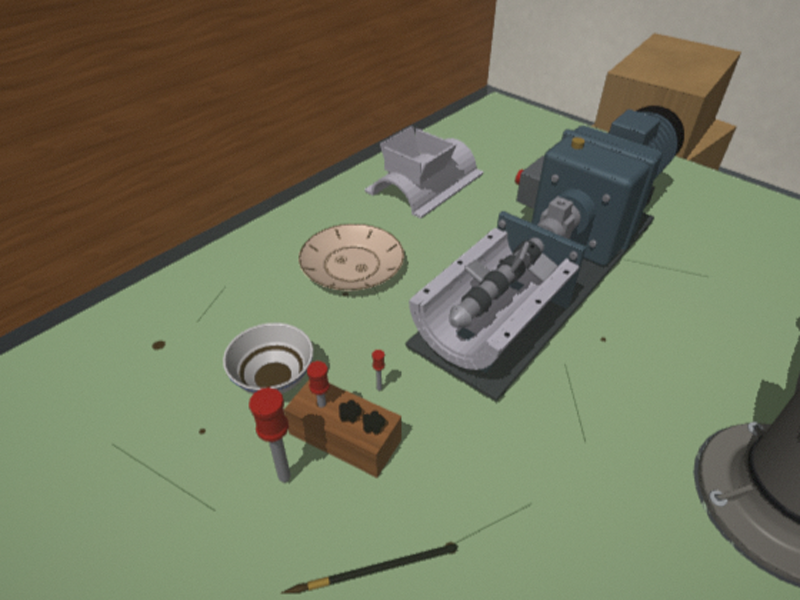

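Three red-knobbed pins are visible (800x600 pixels):
- **Small:** scene (453,340), side (378,370), standing free.
- **Middle:** scene (517,330), side (318,380), standing in the wooden block beside two black nuts.
- **Large:** scene (592,330), side (268,415), standing free.

The middle one fits the description. The boss is at scene (268,210) and side (563,212). I'll confirm the pin in a crop and measure.

```bash
python3 - <<'E'
from h import *
ims=[]
for n,(c0,r0) in {'scene':(290,190),'side':(150,220)}.items():
    im,d,W=cloud(n); ims.append(cv2.resize(im[r0:r0+110,c0:c0+150],(400,293),interpolation=cv2.INTER_CUBIC))
    hsv=cv2.cvtColor(im,cv2.COLOR_RGB2HSV)
    red=(((hsv[...,0]<6)|(hsv[...,0]>174))&(hsv[...,1]>150)&(d>0)).astype(np.uint8)
    k,L,S,C=cv2.connectedComponentsWithStats(red)
    for i in range(1,k):
        if S[i,4]>25:
            w=W[L==i]; w=w[np.abs(w-np.median(w,0)).max(1)<.06]
            t=w[w[:,2]>np.percentile(w[:,2],98)-.006]
            print(n,C[i].round(),S[i,4],'med',np.median(w,0).round(3),'min',w.min(0).round(3),'max',w.max(0).round(3),'top mean',((t.min(0)+t.max(0))/2).round(3))
    # mill boss top
    b=(W[...,2]>.168)&(W[...,2]<.181)&(d>0)
    v,u=np.nonzero(b); print(n,'z175 px',len(v)); 
    for lo,hi,nm in((.168,.181,'boss'),(.119,.131,'rim'),(.206,.218,'gear'),(.149,.160,'plate')):
        b=((W[...,2]>lo)&(W[...,2]<hi)&(d>0)).astype(np.uint8)
        k,L,S,C=cv2.connectedComponentsWithStats(b)
        for i in range(1,k):
            if S[i,4]>30:
                w=W[L==i]
                if np.median(w,0)[0]>.25 and -.8<np.median(w,0)[1]<.3:
                    rc=cv2.minAreaRect((w[:,:2]*1000).astype(np.float32)); print(nm,C[i].round(),S[i,4],np.median(w,0).round(3),np.round(rc[0]),np.round(rc[1]),round(rc[2],1))
    
save('crop1.png',np.hstack(ims))
im,d,W=cloud('side'); a=cv2.resize(im[120:270,280:430],(600,600),interpolation=cv2.INTER_CUBIC); save('crop2.png',a)
E
```

```text
scene [114. 174.] 105 med [ 0.645 -0.28   0.111] min [ 0.634 -0.298  0.094] max [ 0.65  -0.268  0.123] top mean [ 0.642 -0.283  0.12 ]
scene [418. 212.] 180 med [0.536 0.442 0.178] min [0.516 0.423 0.17 ] max [0.55  0.457 0.18 ] top mean [0.533 0.44  0.177]
scene [363. 228.] 145 med [0.559 0.35  0.131] min [0.544 0.334 0.097] max [0.568 0.357 0.136] top mean [0.556 0.345 0.133]
scene [418. 232.] 105 med [0.541 0.451 0.135] min [0.529 0.435 0.125] max [0.55  0.458 0.16 ] top mean [0.541 0.452 0.156]
scene z175 px 2293
boss [ 79. 119.] 284 [ 0.545 -0.524  0.175] [ 543. -522.] [ 34. 178.] 0.4
boss [145. 137.] 397 [ 0.562 -0.241  0.174] [ 532. -270.] [109. 216.] 51.0
boss [187. 139.] 85 [ 0.492 -0.162  0.173] [ 491. -164.] [35. 33.] 2.9
boss [239. 149.] 43 [ 0.471 -0.014  0.171] [469. -14.] [12. 38.] 27.2
rim [ 81. 140.] 176 [ 0.569 -0.5    0.125] [ 570. -507.] [ 12. 201.] 2.7
rim [225. 153.] 70 [ 0.428 -0.096  0.124] [435. -87.] [58. 25.] 4.0
rim [142. 162.] 425 [ 0.578 -0.25   0.125] [ 574. -243.] [ 58. 238.] 43.4
rim [278. 165.] 420 [0.414 0.064 0.123] [412.  56.] [ 30. 183.] 2.5
rim 
[... 1985 characters left out ...]
0.464 0.02  0.127] [465.  19.] [ 8. 90.] 1.9
rim [328. 222.] 113 [0.463 0.129 0.127] [464. 113.] [75. 24.] 67.7
gear [36.  8.] 260 [1.958 0.019 0.211] [1957.    4.] [ 23. 300.] 0.8
gear [445.  87.] 324 [ 0.497 -0.433  0.217] [ 503. -450.] [70. 83.] 3.7
gear [423. 108.] 1725 [ 0.487 -0.297  0.212] [ 496. -312.] [178. 149.] 0.7
plate [65. 18.] 405 [ 1.958 -0.073  0.154] [1958. -118.] [600.  24.] 89.6
plate [470.  99.] 76 [ 0.451 -0.543  0.155] [ 451. -546.] [ 14. 130.] 3.2
plate [412. 139.] 316 [ 0.468 -0.238  0.155] [ 471. -253.] [193.  82.] 30.5
plate [389. 153.] 132 [ 0.484 -0.149  0.151] [ 483. -156.] [66. 49.] 52.2
plate [379. 162.] 342 [ 0.483 -0.098  0.154] [ 487. -101.] [159.  18.] 3.1
```

View pics/crop1.png

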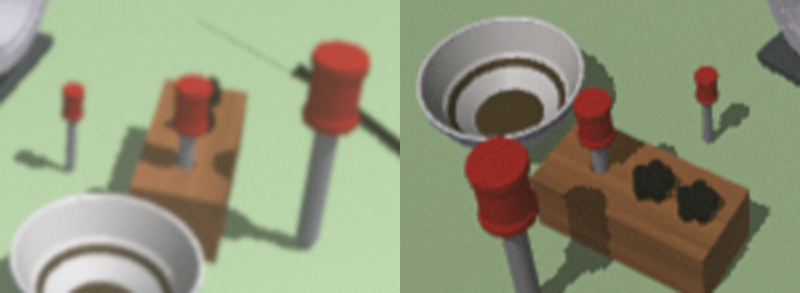

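View pics/crop2.png

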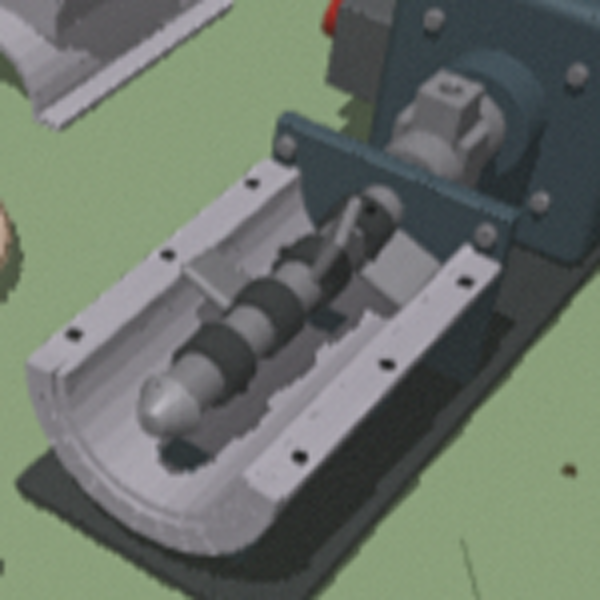

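Crop 1 confirms the middle-sized pin stands in the block with the two star nuts beside it. Crop 2 (side view) shows the boss with its hole at crop (455,90), which is side pixel (394,142). The push blade is at crop (345,235).

| Point | World position (m) | Check |
|---|---|---|
| Pin axis | (0.554, 0.344) | Knob top 0.135, as expected |
| Boss | (0.4905, -0.1635) | Height 0.175; mill yaw about 2.6° |

I'll raise the tool and align it with the mill first.

```bash
cat >> h.py <<'E'
def go(x,y,z):
    s=monitor.get_obs(); R=Ro.from_rotvec(s['orientation']).as_matrix()
    print('t',round(s['clock'],2),'tcp',s['tcp_pos'].round(4),'x',R[:,0].round(3),'z',R[:,2].round(4),'w',round(s['grip_width'],4),'F',s['contact_force'].round(1),'gf',s['gripper_force'])
    print('tool cm',(R.T@(np.array([x,y,z])-s['tcp_pos'])*100).round(2), 'j7',s['joints'][6].round(2))
E
python3 -m crank '[[[0,0,-5],[0,0,0.1]],[[0,0,-5],[0,0,0.1]],[[0,0,-5],[0,0,0]],[[0,0,-5],[0,0,0]],[[5,0,0],[0,0,0]]]' 6
python3 -m crank '[[[5,-2,0],[0,0,0]],[[5,-3,0],[0,0,0]],[[5,-4,0],[0,0,0]],[[5,-5,0],[0,0,0]],[[5,-5,0],[0,0,0]]]'
python3 -c "
from h import *; go(.554,.344,.2)"
```

```text
clock: 0.6
tcp_pos: [0.2046, -0.6579, 0.4038]
orientation: [3.126, 0.047, -0.001]
contact_force: [-1.4, -2.2, 0.1]
grip_width: 0.0601
gripper_force: 0.0
clock: 1.1
tcp_pos: [0.4065, -0.4963, 0.3932]
orientation: [-3.14, -0.069, 0.001]
contact_force: [1.3, -0.6, 0.2]
grip_width: 0.0601
gripper_force: 0.0
t 1.1 tcp [ 0.4065 -0.4963  0.3932] x [ 0.999  0.044 -0.001] z [-7.e-04  7.e-04 -1.e+00] w 0.0601 F [ 1.3 -0.6  0.2] gf 0.0
tool cm [ 18.44 -83.28  19.37] j7 -0.75
```

```bash

python3 -m crank '[[[2,-4.5,0],[0,0,0]],[[2,-4.5,0],[0,0,0]],[[2,-4.5,0],[0,0,0]],[[2,-4.5,0],[0,0,0]],[[2,-4.5,0],[0,0,0]]]'
python3 -m crank '[[[2,-4.5,0],[0,0,0]],[[2,-4.5,0],[0,0,0]],[[2,-4.5,0],[0,0,0]],[[2,-4.5,0],[0,0,0]],[[1,-4.5,0],[0,0,0]]]'
python3 -m crank '[[[0,-4.5,0],[0,0,0]],[[0,-4.5,0],[0,0,0]],[[0,-4.5,0],[0,0,0]],[[0,-4.5,0],[0,0,0]],[[0,-4.5,0],[0,0,0]]]'
python3 -m crank '[[[0,-4,0],[0,0,0]],[[0,-4,0],[0,0,0]],[[0,0,4],[0,0,0]],[[0,0,4],[0,0,0]],[[0,0,0],[0,0,0]]]'
python3 -c "
from h import *; go(.554,.344,.2)"
```

```text
clock: 1.6
tcp_pos: [0.4955, -0.2669, 0.3935]
orientation: [-3.141, -0.069, 0.001]
contact_force: [1.0, -0.4, 0.3]
grip_width: 0.0599
gripper_force: 0.0
clock: 2.1
tcp_pos: [0.576, -0.0381, 0.3931]
orientation: [-3.141, -0.069, 0.001]
contact_force: [1.0, -0.1, -0.9]
grip_width: 0.0601
gripper_force: 0.0
clock: 2.6
tcp_pos: [0.5651, 0.1862, 0.3935]
orientation: [3.14, 0.068, -0.001]
contact_force: [-0.1, 0.3, 1.3]
grip_width: 0.0601
gripper_force: 0.0
clock: 3.1
tcp_pos: [0.5592, 0.2625, 0.3075]
orientation: [3.135, 0.07, -0.016]
contact_force: [-0.5, -0.4, 0.2]
grip_width: 0.06
gripper_force: 0.0
t 3.1 tcp [0.5592 0.2625 0.3075] x [ 0.999  0.044 -0.01 ] z [-0.0099 -0.0058 -0.9999] w 0.06 F [-0.5 -0.4  0.2] gf 0.0
tool cm [-0.04 -8.23 10.71] j7 -2.2
```

```bash

python3 -m crank '[[[0,-4,3],[0,0,0]],[[0,-4.2,4],[0,0,0]],[[0,0,3],[0,0,0]],[[0,0,0],[0,0,0]],[[0,0,0],[0,0,0]]]'
python3 - <<'E'
from h import *
go(.554,.344,.096)
im,d=grab('wrist'); im,d,W=cloud('wrist')
save('w1.png',im)
hsv=cv2.cvtColor(im,cv2.COLOR_RGB2HSV)
red=(((hsv[...,0]<6)|(hsv[...,0]>174))&(hsv[...,1]>120)&(d>0)).astype(np.uint8)
k,L,S,C=cv2.connectedComponentsWithStats(red)
for i in range(1,k):
  if S[i,4]>60:
    w=W[L==i]; t=w[w[:,2]>np.percentile(w[:,2],98)-.004]; print(C[i].round(),S[i,4],((t.min(0)+t.max(0))/2).round(4),(t.max(0)-t.min(0)).round(4),cv2.minEnclosingCircle((t[:,:2]*1000).astype(np.float32)))
E
```

```text
clock: 3.6
tcp_pos: [0.5601, 0.34, 0.221]
orientation: [3.141, 0.066, 0.002]
contact_force: [0.6, 0.1, 1.5]
grip_width: 0.0599
gripper_force: 0.0
t 3.6 tcp [0.5601 0.34   0.221 ] x [0.999 0.042 0.001] z [ 1.1e-03 -1.0e-04 -1.0e+00] w 0.0599 F [0.6 0.1 1.5] gf 0.0
tool cm [-0.6  -0.43 12.5 ] j7 -2.35
[281. 207.] 1292 [0.5528 0.3443 0.1341] [0.0273 0.0265 0.0049] ((552.9629516601562, 343.8462829589844), 13.9115629196167)
[392. 209.] 492 [0.5406 0.2398 0.0851] [0.0182 0.0187 0.0045] ((540.4776611328125, 239.9356231689453), 9.639927864074707)
[147. 248.] 4056 [0.5294 0.4397 0.179 ] [0.0399 0.0397 0.005 ] ((529.3616943359375, 439.3137512207031), 20.25439453125)
```

View pics/w1.png

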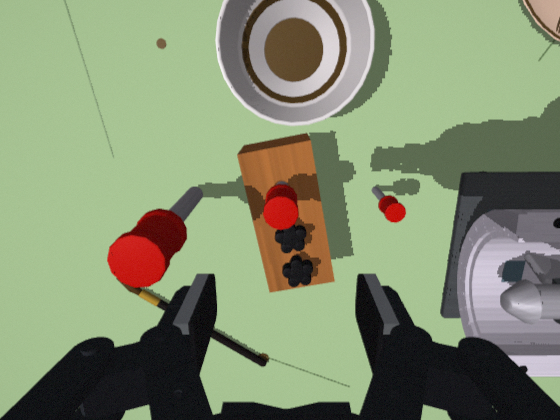

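The wrist view shows the target knob at (281,207), between the open fingers' closing plane and clear of the large pin (140,258) and the small one (395,212). The knob axis is (0.553, 0.344). I'll descend and grip.

```bash

python3 -m crank '[[[-0.7,-0.4,3],[0,0,0]],[[0,0,3],[0,0,0]],[[0,0,3],[0,0,0]],[[0,0,3.3],[0,0,0]],[[0,0,0],[0,0,0]]]' 6
python3 -m crank '[[[0,0,0],[0,0,0]],[[0,0,0],[0,0,0]],[[0,0,0],[0,0,0]],[[0,0,0],[0,0,0]],[[0,0,0],[0,0,0]]]' 1.5 50
python3 -c "
from h import *; go(.553,.344,.096)"
```

```text
clock: 4.15
tcp_pos: [0.5513, 0.3418, 0.0946]
orientation: [3.138, 0.065, -0.005]
contact_force: [-0.1, 0.4, -0.9]
grip_width: 0.0602
gripper_force: 0.0
clock: 4.65
tcp_pos: [0.5525, 0.345, 0.0978]
orientation: [-3.14, -0.069, -0.003]
contact_force: [0.7, -0.3, 5.1]
grip_width: 0.0152
gripper_force: 2.6
t 4.65 tcp [0.5525 0.345  0.0978] x [0.999 0.044 0.002] z [ 0.0021  0.0012 -1.    ] w 0.0152 F [ 0.7 -0.3  5.1] gf 2.5716282457187845
tool cm [0.05 0.1  0.18] j7 -2.42
```

```bash
python3 - <<'E'
from h import *
a,_=grab('wrist');b,_=grab('side')
save('g1.png',np.hstack([cv2.resize(a[120:420,150:450],(400,400)),cv2.resize(b[180:330,150:300],(400,400),interpolation=cv2.INTER_CUBIC)]))
E
```

```text
(no output)
```

View pics/g1.png

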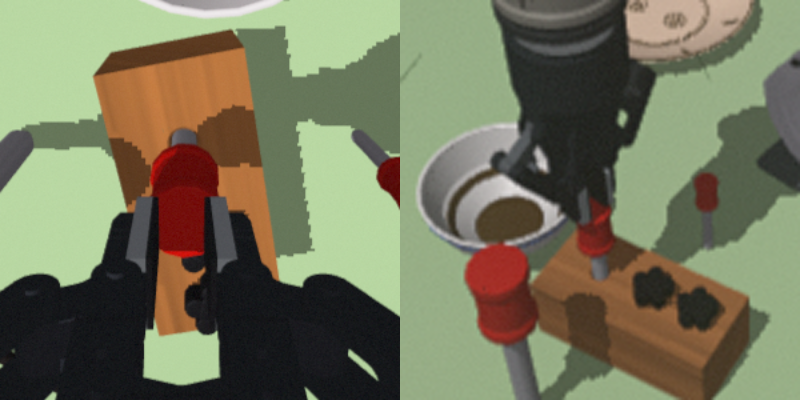

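The fingers are around the knob: left panel (185,210), and in the right panel they are on its upper half at (597,215). The grip force is low because the commanded opening was reached, so I'll squeeze to zero opening.

```bash

python3 -m crank '[[[0,0,0],[0,0,0]],[[0,0,0],[0,0,0]],[[0,0,0],[0,0,0]]]' 0 50
python3 -c "
from h import *; go(.553,.344,.096)"
```

```text
clock: 5.05
tcp_pos: [0.553, 0.3438, 0.0978]
orientation: [3.14, 0.067, 0.004]
contact_force: [0.5, -2.4, 7.9]
grip_width: 0.0001
gripper_force: 3.8
t 5.05 tcp [0.553  0.3438 0.0978] x [0.999 0.043 0.002] z [ 2.3e-03 -3.0e-04 -1.0e+00] w 0.0001 F [ 0.5 -2.4  7.9] gf 3.8144713832298294
tool cm [ 0.   -0.02  0.18] j7 -2.42
```

```bash
python3 - <<'E'
from h import *
for n in('wrist','side'):
    grab(n); im,d,W=cloud(n); s=monitor.get_obs()
    hsv=cv2.cvtColor(im,cv2.COLOR_RGB2HSV)
    red=((hsv[...,0]<6)|(hsv[...,0]>174))&(hsv[...,1]>120)&(d>0)&(np.linalg.norm(W[...,:2]-[.553,.344],axis=-1)<.05)
    w=W[red]; print(n,'red',w.shape,w.min(0).round(3),w.max(0).round(3),np.median(w,0).round(3))
    g=(np.linalg.norm(W[...,:2]-[.553,.344],axis=-1)<.035)&(W[...,2]>.065)&(d>0)&~red&(hsv[...,1]<90)
    w=W[g]; 
    for a,b in((.065,.085),(.085,.1),(.1,.115),(.115,.13),(.13,.145),(.145,.16)):
        q=w[(w[:,2]>a)&(w[:,2]<=b)]
        if len(q):print(a,b,len(q),q.min(0).round(3),q.max(0).round(3),im[g][(w[:,2]>a)&(w[:,2]<=b)].mean(0).round())
print(optics.camera_model('wrist')['hand_eye'].round(3).tolist())
s=monitor.get_obs();print(s['grip_width'],s['gripper_force'])
a=cv2.resize(np.load('last_wrist.npz')['im'][170:370,180:380],(400,400));b=cv2.resize(np.load('last_side.npz')['im'][210:310,180:280],(400,400),interpolation=cv2.INTER_CUBIC)
save('g2.png',np.hstack([a,b]))
E
```

```text
wrist red (2190, 3) [0.516 0.33  0.059] [0.567 0.364 0.158] [0.563 0.35  0.122]
0.065 0.085 93 [0.555 0.34  0.065] [0.559 0.351 0.076] [82. 79. 84.]
0.085 0.1 3 [0.566 0.349 0.095] [0.566 0.35  0.096] [98. 77. 78.]
0.13 0.145 286 [0.551 0.331 0.132] [0.565 0.363 0.145] [53. 53. 56.]
0.145 0.16 1289 [0.559 0.331 0.145] [0.566 0.358 0.16 ] [44. 45. 48.]
side red (208, 3) [0.538 0.336 0.098] [0.564 0.362 0.15 ] [0.543 0.354 0.123]
0.065 0.085 33 [0.519 0.336 0.065] [0.554 0.352 0.084] [90. 87. 86.]
0.085 0.1 1 [0.541 0.351 0.094] [0.541 0.351 0.094] [85. 65. 63.]
0.13 0.145 20 [0.541 0.333 0.135] [0.564 0.356 0.145] [73. 68. 65.]
0.145 0.16 72 [0.541 0.33  0.145] [0.558 0.358 0.16 ] [56. 57. 55.]
[[-0.001, -0.947, -0.321, 0.083], [1.0, -0.001, -0.0, -0.0], [-0.0, -0.321, 0.947, -0.18], [0.0, 0.0, 0.0, 1.0]]
0.00014252424663786063 3.811206801328808
```

View pics/g2.png

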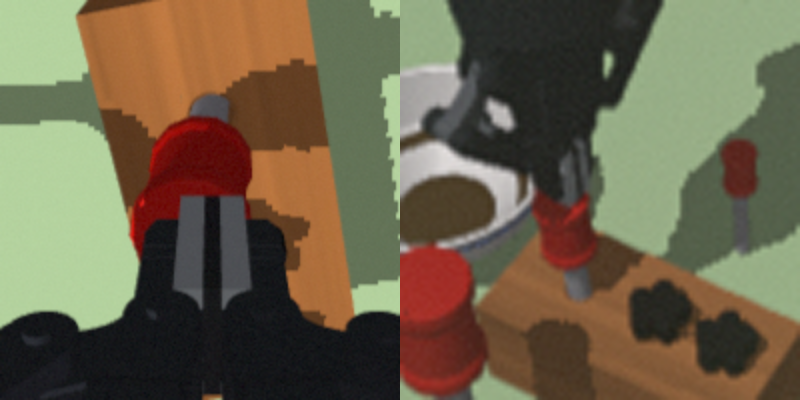

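The fingers are shut on top of the knob: the seam is at left panel (211,200), with the fingertips resting on the knob's top in the right panel (570,200). So the real fingertips sit about 35 mm above the reported TCP (tip z about 0.133, reported 0.098). I'll correct for this empirically. Next I'll lift, open, re-measure and go 35 mm deeper.

```bash

python3 -m crank '[[[0,0,-2],[0,0,0]],[[0,0,-2],[0,0,0]],[[0,0,0],[0,0,0]],[[0,0,0],[0,0,0]],[[0,0,0],[0,0,0]]]' 6
python3 - <<'E'
from h import *
go(.553,.344,.06)
for n in('wrist','side'):
    grab(n); im,d,W=cloud(n)
    hsv=cv2.cvtColor(im,cv2.COLOR_RGB2HSV)
    near=(np.linalg.norm(W[...,:2]-[.553,.344],axis=-1)<.03)&(d>0)
    red=((hsv[...,0]<6)|(hsv[...,0]>174))&(hsv[...,1]>120)&near&(W[...,2]>.09)
    w=W[red]; print(n,w.shape,w.min(0).round(3),w.max(0).round(3)); t=w[w[:,2]>.13]; print(cv2.minEnclosingCircle((t[:,:2]*1000).astype(np.float32)))
    g=(np.linalg.norm(W[...,:2]-[.553,.344],axis=-1)<.07)&(W[...,2]>.137)&(d>0)&(hsv[...,1]<90); w=W[g]
    print('lowest finger',np.sort(w[:,2])[:40:8].round(3),w[np.argsort(w[:,2])[:5]].round(3).tolist())
E
```

```text
clock: 5.65
tcp_pos: [0.5511, 0.3438, 0.1353]
orientation: [3.14, 0.069, -0.002]
contact_force: [-0.4, 0.1, -1.1]
grip_width: 0.0601
gripper_force: 0.0
t 5.65 tcp [0.5511 0.3438 0.1353] x [ 0.999  0.044 -0.001] z [-0.0013 -0.0011 -1.    ] w 0.0601 F [-0.4  0.1 -1.1] gf 0.0
tool cm [ 0.2  -0.02  7.53] j7 -2.4
wrist (2651, 3) [0.538 0.315 0.097] [0.566 0.361 0.206]
((554.224365234375, 337.6535339355469), 23.47563934326172)
lowest finger [0.177 0.177 0.178 0.178 0.179] [[0.553, 0.375, 0.177], [0.555, 0.314, 0.177], [0.556, 0.314, 0.177], [0.547, 0.374, 0.177], [0.546, 0.374, 0.177]]
side (265, 3) [0.537 0.335 0.097] [0.563 0.36  0.138]
((551.474853515625, 347.1111145019531), 14.267595291137695)
lowest finger [0.177 0.18  0.182 0.183 0.185] [[0.556, 0.313, 0.177], [0.548, 0.313, 0.178], [0.545, 0.379, 0.178], [0.551, 0.313, 0.178], [0.547, 0.379, 0.179]]
```

Both cameras agree that the open fingertips are 42 mm above the reported TCP. The pin is undisturbed. I'm going down to reported z of about 0.060.

```bash

python3 -m crank '[[[0.1,0,2],[0,0,0]],[[0.1,0,2],[0,0,0]],[[0,0,2],[0,0,0]],[[0,0,1.5],[0,0,0]],[[0,0,0],[0,0,0]]]' 6
python3 -m crank '[[[0,0,0],[0,0,0]],[[0,0,0],[0,0,0]],[[0,0,0],[0,0,0]],[[0,0,0],[0,0,0]],[[0,0,0],[0,0,0]]]' 0 60
python3 -c "
from h import *; go(.553,.344,.06)"
```

```text
clock: 6.25
tcp_pos: [0.552, 0.3431, 0.0585]
orientation: [3.138, 0.069, -0.006]
contact_force: [-0.0, -0.0, 0.5]
grip_width: 0.0598
gripper_force: 0.0
clock: 6.75
tcp_pos: [0.5544, 0.345, 0.0626]
orientation: [-3.14, -0.069, -0.003]
contact_force: [-0.1, 0.0, 6.7]
grip_width: 0.0268
gripper_force: 59.1
t 6.75 tcp [0.5544 0.345  0.0626] x [0.999 0.044 0.002] z [ 0.0019  0.0012 -1.    ] w 0.0268 F [-0.1  0.   6.7] gf 59.05274033546448
tool cm [-0.15  0.1   0.26] j7 -2.44
```

Gripped: width 26.8 mm, 59 N. Lifting.

```bash

python3 -m crank '[[[0,0,-2],[0,0,0]],[[0,0,-3],[0,0,0]],[[0,0,-5],[0,0,0]],[[0,0,-5],[0,0,0]],[[0,0,-5],[0,0,0]]]'
python3 -m crank '[[[0,0,-3],[0,0,0]],[[0,0,0],[0,0,0]],[[0,0,0],[0,0,0]]]'
python3 - <<'E'
from h import *
go(.4905,-.1635,.30)
for n in('wrist','side','scene'):
    grab(n); im,d,W=cloud(n); hsv=cv2.cvtColor(im,cv2.COLOR_RGB2HSV)
    p=monitor.get_obs()['tcp_pos']; near=(np.linalg.norm(W[...,:2]-p[:2],axis=-1)<.03)&(d>0)&(W[...,2]>.2)
    red=((hsv[...,0]<6)|(hsv[...,0]>174))&(hsv[...,1]>120)&near; w=W[red]-p
    if len(w):print(n,len(w),np.percentile(w,1,0).round(4),np.percentile(w,99,0).round(4))
    g=near&~red&(hsv[...,1]<90)&(W[...,2]<p[2]+.01);w=W[g]-p
    if len(w)>5:print('shank',len(w),np.percentile(w,2,0).round(4),np.percentile(w,98,0).round(4),np.median(w,0).round(4))
E
```

```text
clock: 7.25
tcp_pos: [0.5531, 0.344, 0.2629]
orientation: [3.14, 0.069, -0.001]
contact_force: [1.7, 0.1, -0.5]
grip_width: 0.0266
gripper_force: 59.9
clock: 7.55
tcp_pos: [0.5535, 0.3443, 0.2913]
orientation: [3.141, 0.069, 0.001]
contact_force: [-0.6, -0.4, -1.7]
grip_width: 0.0264
gripper_force: 60.0
t 7.55 tcp [0.5535 0.3443 0.2913] x [0.999 0.044 0.   ] z [ 4.e-04 -1.e-04 -1.e+00] w 0.0264 F [-0.6 -0.4 -1.7] gf 60.0108003616333
tool cm [-8.51 50.46 -0.87] j7 -2.34
wrist 6651 [-0.0132 -0.0122  0.0366] [0.0121 0.0135 0.0741]
shank 684 [-0.     -0.0056 -0.0417] [0.0047 0.0056 0.0093] [ 0.0036  0.0002 -0.0121]
side 318 [-0.016  -0.013   0.0364] [0.0067 0.0107 0.0743]
shank 180 [-0.0089 -0.0057 -0.0481] [-0.0002  0.005   0.0087] [-0.0064  0.0017 -0.017 ]
scene 295 [-0.0077 -0.0106  0.0342] [0.0127 0.0105 0.0714]
shank 201 [-0.0032 -0.0064 -0.0501] [0.0051 0.0047 0.0092] [ 0.0018  0.0003 -0.0186]
```

The pin hangs on the tool axis within about 1 mm, its tip 50 mm below the reported TCP. Carrying it over the mill.

```bash

python3 -m crank '[[[0,4,0],[0,0,0]],[[0,5,0],[0,0,0]],[[0,5,0],[0,0,0]],[[0,5,0],[0,0,0]],[[0,5,0],[0,0,0]]]'
python3 -m crank '[[[-1,5,0],[0,0,0]],[[-2,5,0],[0,0,0]],[[-2,5,0],[0,0,0]],[[-2,5,0],[0,0,0]],[[-1,3,0],[0,0,0]]]'
python3 -m crank '[[[0,1,0],[0,0,0]],[[0,0,0],[0,0,0]],[[0,0,0],[0,0,0]]]'
python3 - <<'E'
from h import *
go(.4905,-.1635,.29)
E
```

```text
clock: 8.2
tcp_pos: [0.5632, 0.1023, 0.2897]
orientation: [3.14, 0.069, -0.004]
contact_force: [1.2, 0.4, -0.5]
grip_width: 0.0265
gripper_force: 60.0
clock: 8.7
tcp_pos: [0.4955, -0.1209, 0.2898]
orientation: [3.14, 0.062, -0.005]
contact_force: [0.3, -1.0, -0.7]
grip_width: 0.0268
gripper_force: 60.0
clock: 9.0
tcp_pos: [0.4989, -0.125, 0.2906]
orientation: [-3.14, -0.072, 0.002]
contact_force: [-0.7, 0.3, -1.4]
grip_width: 0.0267
gripper_force: 60.0
t 9.0 tcp [ 0.4989 -0.125   0.2906] x [ 0.999  0.046 -0.001] z [-0.0011  0.0012 -1.    ] w 0.0267 F [-0.7  0.3 -1.4] gf 59.9578070640564
tool cm [-1.01  3.81  0.05] j7 -1.44
```

```bash
cat > m.py <<'E'
from h import *
go(.4905,-.1635,.215)
b0=np.array([.4905,-.1635])
for n in('side','scene','wrist'):
    grab(n); im,d,W=cloud(n); hsv=cv2.cvtColor(im,cv2.COLOR_RGB2HSV)
    near=(np.linalg.norm(W[...,:2]-b0,axis=-1)<.045)&(d>0)
    b=near&(W[...,2]>.169)&(W[...,2]<.181)&(np.abs(W[...,:2]-b0).max(-1)<.025); w=W[b]
    if b.sum()>20:
        rc=cv2.minAreaRect((w[:,:2]*1000).astype(np.float32)); print(n,'boss',np.round(rc[0],1),np.round(rc[1]),round(rc[2],1),'pct mid',((np.percentile(w,2,0)+np.percentile(w,98,0))/2).round(4))
    red=((hsv[...,0]<6)|(hsv[...,0]>174))&(hsv[...,1]>120)&near
    w=W[red]
    if len(w): print(n,'red',np.percentile(w,1,0).round(4),np.percentile(w,99,0).round(4))
    g=near&~red&(W[...,2]>.186)&(W[...,2]<.275)&(hsv[...,1]<90)&(np.linalg.norm(W[...,:2]-b0,axis=-1)<.02); w=W[g]
    if len(w)>20:
        A=np.c_[2*w[:,:2],np.ones(len(w))]
        m=optics.camera_model(n)
        if 'R' in m:
            c=-np.array(m['R']).T@np.array(m['t'])
            v=c[:2]-b0; v/=np.linalg.norm(v); q=np.array([-v[1],v[0]])
            # lateral centre and front face
            lat=w[:,:2]@q; dep=w[:,:2]@v
            ctr=(np.percentile(lat,3)+np.percentile(lat,97))/2*q+(np.percentile(dep,85)-.006)*v
            print(n,'shank n',len(w),'z',w[:,2].min().round(3),'width',np.ptp(np.percentile(lat,[3,97])).round(4),'centre',ctr.round(4))
E
python3 -m crank '[[[-0.5,2,0],[0,0,0]],[[-0.5,1.7,2],[0,0,0]],[[0,0,2],[0,0,0]],[[0,0,0],[0,0,0]],[[0,0,0],[0,0,0]]]'
python3 m.py
```

```text
clock: 9.5
tcp_pos: [0.4909, -0.1621, 0.2514]
orientation: [-3.14, -0.074, 0.001]
contact_force: [-0.2, 0.3, -0.7]
grip_width: 0.0268
gripper_force: 60.0
t 9.5 tcp [ 0.4909 -0.1621  0.2514] x [ 0.999  0.047 -0.001] z [-6.e-04  9.e-04 -1.e+00] w 0.0268 F [-0.2  0.3 -0.7] gf 59.962196946144104
tool cm [-0.04  0.14  3.64] j7 -1.38
side boss [ 489.5 -163.4] [31. 35.] 5.1 pct mid [ 0.4892 -0.1624  0.1732]
side red [ 0.475  -0.1749  0.2864] [ 0.488  -0.1485  0.3262]
side shank n 145 z 0.199 width 0.0112 centre [ 0.4883 -0.1631]
scene boss [ 490.6 -162.8] [31. 32.] 1.1 pct mid [ 0.4908 -0.1627  0.172 ]
scene red [ 0.4904 -0.1772  0.2867] [ 0.5032 -0.1535  0.3231]
scene shank n 140 z 0.199 width 0.0112 centre [ 0.4892 -0.1629]
wrist boss [ 491.  -162.8] [30. 30.] 3.1 pct mid [ 0.4914 -0.1629  0.173 ]
wrist red [ 0.4776 -0.1755  0.2877] [ 0.503  -0.1498  0.3252]
```

Relative to the boss in the same views, the shank is about 1.2 mm short in x and right in y. I'll correct that and descend gently.

```bash

python3 -m crank '[[[0.12,0,1],[0,0,0]],[[0,0,1],[0,0,0]],[[0,0,0.5],[0,0,0]],[[0,0,0.3],[0,0,0]],[[0,0,0.3],[0,0,0]]]'
python3 -m crank '[[[0,0,0.3],[0,0,0]],[[0,0,0.3],[0,0,0]],[[0,0,0.3],[0,0,0]]]'
python3 -c "
from h import *; go(.4905,-.1630,.195)"
```

```text
clock: 10.15
tcp_pos: [0.4918, -0.1637, 0.2202]
orientation: [-3.14, -0.069, -0.001]
contact_force: [0.3, 1.8, 1.6]
grip_width: 0.027
gripper_force: 60.2
clock: 10.45
tcp_pos: [0.492, -0.1633, 0.2114]
orientation: [-3.14, -0.07, -0.002]
contact_force: [0.3, 2.8, 1.0]
grip_width: 0.0265
gripper_force: 60.1
t 10.45 tcp [ 0.492  -0.1633  0.2114] x [0.999 0.044 0.001] z [ 9.e-04  7.e-04 -1.e+00] w 0.0265 F [0.3 2.8 1. ] gf 60.08331298828125
tool cm [-0.15 -0.04  1.64] j7 -1.39
```

```bash

python3 -m crank '[[[0,-0.05,0.4],[0,0,0]],[[0,0,0.4],[0,0,0]],[[0,0,0.4],[0,0,0]],[[0,0,0.2],[0,0,0]],[[0,0,0],[0,0,0]]]'
python3 m.py
```

```text
clock: 10.95
tcp_pos: [0.4915, -0.1633, 0.1968]
orientation: [-3.14, -0.069, 0.0]
contact_force: [2.4, 3.5, -2.0]
grip_width: 0.027
gripper_force: 59.6
t 10.95 tcp [ 0.4915 -0.1633  0.1968] x [ 0.999  0.044 -0.   ] z [-2.e-04  4.e-04 -1.e+00] w 0.027 F [ 2.4  3.5 -2. ] gf 59.63212072849274
tool cm [-0.1   0.01 -1.82] j7 -1.39
side boss [ 489.5 -163.1] [30. 33.] 2.0 pct mid [ 0.4895 -0.1622  0.175 ]
side red [ 0.475  -0.1779  0.2329] [ 0.4879 -0.1521  0.2714]
side shank n 113 z 0.187 width 0.0193 centre [ 0.4819 -0.1561]
scene boss [ 491.7 -163.3] [31. 34.] 4.6 pct mid [ 0.4908 -0.1622  0.1743]
scene red [ 0.4928 -0.1781  0.2308] [ 0.5048 -0.1548  0.2688]
scene shank n 147 z 0.187 width 0.0291 centre [ 0.4963 -0.1642]
wrist boss [ 490.7 -163. ] [31. 30.] 2.4 pct mid [ 0.4912 -0.1629  0.174 ]
wrist red [ 0.4777 -0.176   0.2323] [ 0.5031 -0.1503  0.2697]
```

The pin is in the hole (knob underside 0.232, about 28 mm deep). I'll release it to rest on the shaft and retreat upward.

```bash

python3 -m crank '[[[0,0,0],[0,0,0]],[[0,0,0],[0,0,0]],[[0,0,0],[0,0,0]]]' 6
python3 -m crank '[[[0,0,-2],[0,0,0]],[[0,0,-3],[0,0,0]],[[0,0,-4],[0,0,0]],[[0,0,-2],[0,0,0]],[[0,-2,0],[0,0,0]]]'
python3 -m crank '[[[-1,-4,0],[0,0,0]],[[-2,-4,0],[0,0,0]],[[-3,-4,0],[0,0,0]],[[0,-1,0],[0,0,0]],[[0,0,0],[0,0,0]]]' 0 50
python3 m.py; python3 - <<'E'
from h import *
go(.425,-.012,.112)
im,d,W=cloud('side')
for n in('side','scene'):
    im,d,W=cloud(n); M=np.array([[.999,.0454],[-.0454,.999]]); q=(W[...,:2]-[.4905,-.163])@M.T
    b=(np.abs(q[...,1]-.15)<.018)&(np.abs(q[...,0])<.055)&(W[...,2]>.15)&(W[...,2]<.185)&(d>0)
    p=np.c_[q[b],W[b][:,2]-.125]; print(n,len(p)); 
    if len(p): i=np.argsort(-np.hypot(p[:,0],p[:,2]))[:200]; print(np.median(p[i],0).round(4),'angle',np.degrees(np.median(np.arctan2(p[:,0],p[:,2]))).round(1))
E
```

```text
clock: 11.4
tcp_pos: [0.4911, -0.1646, 0.1975]
orientation: [3.14, 0.067, -0.001]
contact_force: [0.2, -0.6, -0.1]
grip_width: 0.0599
gripper_force: 0.0
clock: 11.9
tcp_pos: [0.492, -0.147, 0.311]
orientation: [3.138, 0.06, 0.009]
contact_force: [1.1, 0.2, -0.0]
grip_width: 0.0603
gripper_force: 0.0
clock: 12.4
tcp_pos: [0.4247, -0.0153, 0.3079]
orientation: [3.14, 0.073, 0.002]
contact_force: [-0.0, -0.7, 0.6]
grip_width: -0.0002
gripper_force: 0.0
t 12.4 tcp [ 0.4247 -0.0153  0.3079] x [0.999 0.047 0.001] z [ 0.0014 -0.0011 -1.    ] w -0.0002 F [-0.  -0.7  0.6] gf 0.0
tool cm [ 5.87 15.1   9.32] j7 -1.62
side boss [ 489.7 -163.1] [32. 34.] 5.2 pct mid [ 0.4895 -0.1632  0.1738]
side red [ 0.4757 -0.1661  0.2277] [ 0.4988 -0.149   0.261 ]
side shank n 76 z 0.186 width 0.0183 centre [ 0.4852 -0.1645]
scene boss [ 491.6 -161.7] [32. 34.] 85.7 pct mid [ 0.492  -0.1622  0.1743]
scene red [ 0.4851 -0.1708  0.2252] [ 0.5029 -0.1494  0.2639]
scene shank n 69 z 0.187 width 0.0178 centre [ 0.4868 -0.1612]
wrist boss [ 490.6 -162.7] [30. 31.] 2.4 pct mid [ 0.4907 -0.1622  0.1743]
wrist red [ 0.4762 -0.1757  0.2273] [ 0.5019 -0.1497  0.2658]
t 12.55 tcp [ 0.4256 -0.0179  0.3073] x [0.999 0.042 0.   ] z [ 1.e-04 -4.e-04 -1.e+00] w 0.0002 F [ 0.6 -0.5  0.9] gf 0.0
tool cm [-0.04 -0.6  19.53] j7 -1.62
side 78
[-0.0166  0.1551  0.0463] angle -20.8
scene 159
[-0.0109  0.1502  0.037 ] angle -16.2
```

The pin rests on the shaft (knob 0.226 to 0.265, as it should be). The blade leans about 19° toward the robot. I'll lower the closed fingers behind the blade, tip at about 0.147.

```bash

python3 -m crank '[[[-0.2,-0.6,4],[0,0,0]],[[0,0,4],[0,0,0]],[[0,0,4],[0,0,0]],[[0,0,3],[0,0,0]],[[0,0,2],[0,0,0]]]'
python3 -m crank '[[[0,0,1],[0,0,0]],[[0,0,1],[0,0,0]],[[0,0,0.5],[0,0,0]],[[0,0,0],[0,0,0]]]'
python3 - <<'E'
from h import *
go(.425,-.012,.112)
grab('wrist');im,d,W=cloud('wrist'); p=monitor.get_obs()['tcp_pos']; hsv=cv2.cvtColor(im,cv2.COLOR_RGB2HSV)
g=(np.linalg.norm(W[...,:2]-p[:2],axis=-1)<.03)&(d>0)&(W[...,2]>p[2]+.025)&(hsv[...,1]<90); w=W[g]
print('finger low',np.percentile(w,.5,0).round(4),np.percentile(w,99,0).round(4))
grab('side');i2=np.load('last_side.npz')['im']
save('b1.png',np.hstack([im[60:420,100:460],cv2.resize(i2[130:250,290:410],(360,360),interpolation=cv2.INTER_CUBIC)]))
E
```

```text
clock: 13.05
tcp_pos: [0.4219, -0.012, 0.1348]
orientation: [-3.141, -0.065, 0.005]
contact_force: [-0.4, 0.6, 0.7]
grip_width: -0.0
gripper_force: 0.0
clock: 13.45
tcp_pos: [0.4229, -0.0106, 0.1122]
orientation: [3.141, 0.068, -0.0]
contact_force: [-0.4, -0.1, 0.4]
grip_width: 0.0003
gripper_force: 0.0
t 13.45 tcp [ 0.4229 -0.0106  0.1122] x [ 0.999  0.043 -0.   ] z [-1.e-04 -0.e+00 -1.e+00] w 0.0003 F [-0.4 -0.1  0.4] gf 0.0
tool cm [0.2  0.14 0.02] j7 -1.76
finger low [ 0.4139 -0.0393  0.1554] [0.4417 0.0175 0.2328]
```

View pics/b1.png

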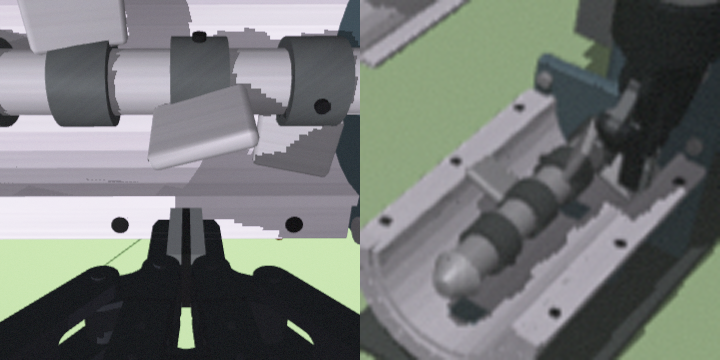

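The left panel shows the closed fingertips at (187,210), lined up with the push blade at (205,125). The right panel shows them inside the barrel, clear of the rim. I'll approach and start pushing.

```bash
cat > k.py <<'E'
from h import *
grab('side'); im,d,W=cloud('side'); hsv=cv2.cvtColor(im,cv2.COLOR_RGB2HSV)
red=((hsv[...,0]<6)|(hsv[...,0]>174))&(hsv[...,1]>120)&(np.linalg.norm(W[...,:2]-[.4905,-.163],axis=-1)<.045)&(d>0)
w=W[red]; print('knob z',np.percentile(w[:,2],[2,98]).round(4),len(w)); s=monitor.get_obs(); print(s['clock'],s['tcp_pos'].round(4),s['contact_force'].round(1))
E
python3 -m crank '[[[0.5,0.2,0],[0,0,0]],[[0.5,0.2,0],[0,0,0]],[[0.5,0,0],[0,0,0]],[[0.5,0,0],[0,0,0]],[[0.4,0,0],[0,0,0]]]'
python3 -m crank '[[[0.1,0,0],[0,0,0]],[[0.2,0,0],[0,0,0]],[[0.2,0,0],[0,0,0]],[[0.1,0,0],[0,0,0]]]'
python3 k.py
```

```text
clock: 14.05
tcp_pos: [0.4476, -0.0133, 0.1124]
orientation: [-3.141, -0.069, -0.001]
contact_force: [0.6, 0.0, 0.7]
grip_width: -0.0003
gripper_force: 0.0
clock: 14.45
tcp_pos: [0.4527, -0.0132, 0.1123]
orientation: [3.141, 0.069, -0.001]
contact_force: [-1.7, -0.8, 1.5]
grip_width: -0.0002
gripper_force: 1.0
knob z [0.2305 0.2653] 15
14.5 [ 0.4529 -0.0132  0.1123] [-1.5 -0.5  0.6]
```

```bash

python3 -m crank '[[[0.2,0,0],[0,0,0]],[[0.2,0,0],[0,0,0]],[[0.2,0,0],[0,0,0]],[[0.1,0,0],[0,0,0]]]' | grep -E "tcp|contact"
python3 k.py
python3 -m crank '[[[0.1,0,0],[0,0,0]],[[0.1,0,0],[0,0,0]],[[0.1,0,0],[0,0,0]],[[0.1,0,0],[0,0,0]]]'| grep -E "tcp|contact"
python3 k.py
```

```text
tcp_pos: [0.4603, -0.0128, 0.1124]
contact_force: [-0.7, -0.3, 1.2]
knob z [0.2273 0.2657] 102
14.95 [ 0.4603 -0.0128  0.1124] [-2.2 -1.5  1. ]
tcp_pos: [0.464, -0.0126, 0.1123]
contact_force: [-1.6, -0.9, 1.7]
knob z [0.2288 0.2656] 136
15.4 [ 0.4642 -0.0126  0.1124] [-0.6 -0.9  0.2]
```

```bash

python3 -m crank '[[[0.1,0,0],[0,0,0]],[[0.1,0,0],[0,0,0]],[[0.1,0,0],[0,0,0]],[[0,0,0],[0,0,0]]]' | grep -E "tcp|contact"
python3 k.py
python3 -m crank '[[[0.1,0,0],[0,0,0]],[[0.1,0,0],[0,0,0]],[[0.1,0,0],[0,0,0]],[[0,0,0],[0,0,0]]]'| grep -E "tcp|contact"
python3 k.py
python3 -m crank '[[[0.1,0,0],[0,0,0]],[[0.1,0,0],[0,0,0]],[[0.1,0,0],[0,0,0]],[[0,0,0],[0,0,0]]]'| grep -E "tcp|contact"
python3 k.py
```

```text
tcp_pos: [0.4668, -0.0125, 0.1123]
contact_force: [-2.7, -1.0, 1.6]
knob z [0.2279 0.2657] 165
15.85 [ 0.4669 -0.0125  0.1123] [-2.4  0.   1.9]
tcp_pos: [0.4702, -0.0123, 0.1124]
contact_force: [-2.2, 0.1, 1.4]
knob z [0.2268 0.2649] 196
16.3 [ 0.4702 -0.0124  0.1124] [-1.5 -1.   1.6]
tcp_pos: [0.4733, -0.0122, 0.1124]
contact_force: [-2.3, -0.9, 0.2]
knob z [0.1947 0.2321] 188
16.75 [ 0.4732 -0.0122  0.1124] [ 0.2 -0.3  0.5]
```

The pin dropped about 33 mm and its knob underside is now about 18 mm above the boss, at the spring catch. I'll back off, rise and go over the knob with shut fingers.

```bash

python3 -m crank '[[[-0.5,0,0],[0,0,0]],[[-0.5,0,0],[0,0,0]],[[0,0,-4],[0,0,0]],[[0,0,-4],[0,0,0]],[[0,0,-5],[0,0,0]]]' | grep tcp
python3 -m crank '[[[0,4,-3],[0,0,0]],[[1,5,0],[0,0,0]],[[1,5,0],[0,0,0]],[[0,1,0],[0,0,0]],[[0,0,0],[0,0,0]]]'| grep tcp
python3 k.py; python3 -c "
from h import *; go(.4905,-.163,.21)"
```

```text
tcp_pos: [0.4613, -0.0126, 0.2427]
tcp_pos: [0.4883, -0.1617, 0.2718]
knob z [0.1935 0.232 ] 205
17.8 [ 0.4884 -0.1593  0.2719] [-0.   0.7 -0.5]
t 17.8 tcp [ 0.4884 -0.1593  0.2719] x [ 0.999  0.043 -0.001] z [-7.e-04  8.e-04 -1.e+00] w -0.0002 F [-0.   0.7 -0.5] gf 0.0
tool cm [0.2  0.38 6.19] j7 -1.38
```

```bash

python3 -m crank '[[[0.2,0.3,2],[0,0,0]],[[0,0,2],[0,0,0]],[[0,0,1.5],[0,0,0]],[[0,0,0.5],[0,0,0]],[[0,0,0],[0,0,0]]]' | grep -E "tcp|contact"
python3 -m crank '[[[0,0,0.3],[0,0,0]],[[0,0,0.3],[0,0,0]],[[0,0,0.3],[0,0,0]],[[0,0,0.3],[0,0,0]],[[0,0,0.2],[0,0,0]]]'| grep -E "tcp|contact"
python3 k.py; python3 -c "
from h import *; go(.4905,-.163,.18)"
```

```text
tcp_pos: [0.4907, -0.1608, 0.2119]
contact_force: [0.0, 0.8, 0.4]
tcp_pos: [0.491, -0.1627, 0.1981]
contact_force: [-0.1, 0.4, -0.2]
knob z [0.1932 0.232 ] 192
18.85 [ 0.4908 -0.1626  0.1978] [ 0.2 -0.1  0.6]
t 18.85 tcp [ 0.4908 -0.1626  0.1978] x [ 0.999  0.044 -0.001] z [-6.e-04  2.e-04 -1.e+00] w 0.0001 F [ 0.2 -0.1  0.6] gf 0.0
tool cm [-0.03  0.04  1.78] j7 -1.4
```

```bash

python3 -m crank '[[[0,0,0.2],[0,0,0]],[[0,0,0.2],[0,0,0]],[[0,0,0.1],[0,0,0]],[[0,0,0.1],[0,0,0]]]' | grep -E "tcp|contact"
python3 -m crank '[[[0,0,0.2],[0,0,0]],[[0,0,0.2],[0,0,0]],[[0,0,0.1],[0,0,0]],[[0,0,0],[0,0,0]]]' | grep -E "tcp|contact"
python3 k.py
```

```text
tcp_pos: [0.4911, -0.1626, 0.1923]
contact_force: [-0.4, 0.1, 1.1]
tcp_pos: [0.4925, -0.1628, 0.1887]
contact_force: [-0.1, -0.1, 7.9]
knob z [0.1895 0.2273] 171
19.7 [ 0.4925 -0.1628  0.1887] [-1.   0.4  8.4]
```

```bash

python3 -m crank '[[[0,0,0.2],[0,0,0]],[[0,0,0.2],[0,0,0]],[[0,0,0.1],[0,0,0]],[[0,0,0],[0,0,0]]]' | grep -E "tcp|contact"
python3 k.py
python3 -m crank '[[[0,0,0.2],[0,0,0]],[[0,0,0.1],[0,0,0]],[[0,0,0.1],[0,0,0]],[[0,0,0],[0,0,0]]]' | grep -E "tcp|contact"
python3 k.py
```

```text
tcp_pos: [0.4926, -0.1629, 0.1837]
contact_force: [0.5, -0.3, 6.4]
knob z [0.1844 0.2228] 168
20.15 [ 0.4924 -0.1629  0.1835] [-0.2 -0.4  5.7]
tcp_pos: [0.4925, -0.163, 0.1796]
contact_force: [-0.2, -0.6, 6.9]
knob z [0.181  0.2182] 165
20.6 [ 0.4925 -0.163   0.1796] [ 1.  -0.3  6.5]
```

```bash

python3 -m crank '[[[0,0,0.1],[0,0,0]],[[0,0,0.1],[0,0,0]],[[0,0,0.1],[0,0,0]],[[0,0,0],[0,0,0]]]' | grep -E "tcp|contact"
python3 k.py
python3 -m crank '[[[0,0,0.1],[0,0,0]],[[0,0,0.1],[0,0,0]],[[0,0,0],[0,0,0]]]' | grep -E "tcp|contact"
python3 k.py
```

```text
tcp_pos: [0.4929, -0.1631, 0.1777]
contact_force: [-1.7, -0.9, 14.9]
knob z [0.1798 0.2162] 160
21.05 [ 0.4929 -0.1631  0.1776] [-2.7  0.4 13.7]
tcp_pos: [0.4934, -0.1634, 0.1775]
contact_force: [-6.5, 0.5, 27.6]
knob z [0.1795 0.2166] 160
21.4 [ 0.4934 -0.1634  0.1775] [-6.8  2.  27.3]
```

The force climbs to 27 N with no further travel, so the knob is seated. I'll retreat and check.

```bash

python3 -m crank '[[[0,0,-1],[0,0,0]],[[0,0,-3],[0,0,0]],[[0,0,-4],[0,0,0]],[[0,0,-4],[0,0,0]],[[0,-4,0],[0,0,0]]]' | grep -E "tcp|contact"
python3 -m crank '[[[0,-4,0],[0,0,0]],[[0,-3,0],[0,0,0]],[[0,0,0],[0,0,0]]]' | grep -E "tcp|contact"
python3 k.py
python3 - <<'E'
from h import *
ims=[]
for n,(c,q) in {'side':(350,100),'scene':(145,95)}.items():
    grab(n); im,d,W=cloud(n); ims.append(cv2.resize(im[q:q+90,c:c+90],(400,400),interpolation=cv2.INTER_CUBIC))
    hsv=cv2.cvtColor(im,cv2.COLOR_RGB2HSV); near=(np.linalg.norm(W[...,:2]-[.4905,-.163],axis=-1)<.03)&(d>0)
    red=((hsv[...,0]<6)|(hsv[...,0]>174))&(hsv[...,1]>120)&near; w=W[red]; t=w[w[:,2]>np.percentile(w[:,2],98)-.004]
    b=near&~red&(W[...,2]>.165)&(W[...,2]<.182); print(n,'knob',np.percentile(w,[1,99],0).round(4).tolist(),'top',np.median(t,0).round(4),cv2.minEnclosingCircle((t[:,:2]*1000).astype(np.float32)),'boss z',np.median(W[b][:,2]).round(4))
save('end.png',np.hstack(ims))
E
```

```text
tcp_pos: [0.4922, -0.1279, 0.2986]
contact_force: [-0.4, 0.9, 0.1]
tcp_pos: [0.486, -0.0477, 0.2935]
contact_force: [-0.2, 0.2, 0.3]
knob z [0.18  0.217] 193
22.25 [ 0.4861 -0.0506  0.2934] [ 0.3 -0.7  0.7]
side knob [[0.4765, -0.1734, 0.1799], [0.501, -0.1498, 0.217]] top [ 0.4893 -0.1622  0.2153] ((489.92779541015625, -163.13479614257812), 13.795933723449707) boss z 0.1733
scene knob [[0.4875, -0.1678, 0.1767], [0.5046, -0.1495, 0.2144]] top [ 0.4971 -0.1585  0.2128] ((496.1361083984375, -157.7415771484375), 11.01638412475586) boss z 0.1713
```

View pics/end.png

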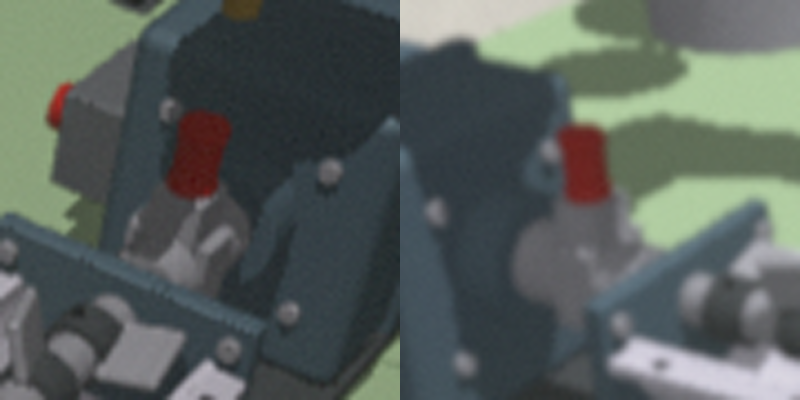

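Both views show the knob sitting on the boss with no shank showing (left panel (200,155), right panel (583,165)). The knob top is at 0.215 as required, and the tool is clear. Handing in.

```bash
python3 -c "
from h import *; print(r.hand_in())"
```

```text
the job is handed in; nothing more can be done
None
```

The drive pin is through the cross-hole and pushed home with its knob on the coupling; the job was handed in at about 22 s with the arm clear and the plate, bowl and brush never approached, though the hand-in returned no verdict.

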